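# Thread a gate's drop bolt through its two guides and hold it for tacking

### The arm

A 6-joint arm with a two-finger parallel gripper is mounted at the origin on the work surface. World frame = base frame: x ahead of the robot, y to its left, z up, the work surface at z = 0. Lengths are in m, angles in degrees, forces in N, time in s.
With the tool pointing down it reaches from about 0.3 to 0.75 m from the base axis. Payload 8.5 kg.
Tool frame: the origin (TCP) lies midway between the tips of the shut fingers; the grasp point (between the pads) lies 19 mm behind it; z points along the fingers, y is the line along which they close (so a half turn about z gives the same grasp; the last joint's range is limited). The gripper opens to 85 mm and grips with 20 to 120 N. Pads are 22 mm wide; open, the fingers measure 114 mm over their backs; the gripper's body (76 mm by 85 mm) begins 54 mm behind the grasp point. The pads swing forward as they close: fully open they stand 13 mm farther back than shut.
Start: joints at [58.596, 21.807, 74.336, -0, 83.858, -12.336], TCP at [0.18, 0.52, 0.231] pointing down, gripper open.
Joint ranges: [-178.18, 178.18], [-50.72, 133.34], [12.68, 142.11], [-81.47, 261.47], [9.98, 163.14], [-165.26, 165.26]. Speed limits (degrees/s): [136.94, 136.94, 180, 180, 180, 180].

### API

Orientations are given as a 3x3 rotation matrix whose columns are the frame's x, y, z axes.
In Python, from rig import monitor, optics, close_job, models gives the robot as it stands.
- The arm moves only by the tool step_arm, never from a script. Its arguments are lists of equal length, an entry for each row: "fingers": the closure, from -1 (fully open) to 1 (shut); "travel": the shift along the tool's x, y, z scaled (see below), a list of three; "twist": the turn about the tool's z scaled (see below). In form: {"fingers": [fingers, ...], "travel": [[tx, ty, tz], ...], "twist": [twist, ...]}. A call has 1 to 10 rows; each row shifts and turns the commanded pose from where the row before left it, along the tool's axes as they then stand; what a row does not reach is not made up. The controller multiplies each number of a shift by 100 mm and each number of a turn by pi rad. A row lasts 1/8 s, in which the tool goes at most 62.5 mm and 10.7 degrees, less where a joint would pass 70% of its speed; a pose out of reach is approached as far as the arm can. A call with a number of a shift or a turn outside -1 to 1 is refused whole. A call with a gripper value outside its range is refused whole. The fingers move at their own pace and stop on an object; "force" is the grip in N (left out, the last holds). Time passes only in rows, so rows that do not move let the fingers close. It gives the time, the measured TCP pose, the force, the opening and the grip force at its end, in the units of the state.
- monitor.observe(): the state, without advancing time (a new reading comes with each control period).
- optics.get_image(name): name is "scene" or "top"; returns (picture, depth): 480x640x3 uint8, blue, green, red; 480x640 float32, m along the optical axis (not along the pixel's ray), 0 where there is no reading.
- optics.get_calibration(name): a dict with "vertical_fov" (degrees; the focal length in pixels is half the picture's height over the tangent of half this angle, whatever the lens; pixels are square), "cx", "cy" (the principal point, pixels), "world_from_camera" (4x4, takes a point from camera to world coordinates). Camera axes: x right, y up, looking along -z (the intrinsics and any distortion apply to the point x, -y, -z); pixel columns grow to the right and rows downward; lengths in m; the calibration is good to about 2 mm. A picture is of the moment at which its call begins. get_calibration takes no time and is no camera call.
- close_job(): hands the job in; it is judged then, once.
Trained networks look in the newest picture that a camera, given by its name, has taken for a name from the list of things; names that differ only in an ending like _2 or _b are one class to them, and where a whole thing is asked for, a point or a joint stands for the part that bears it (a point fixed in the world has none). Each returns a list of dicts, best first, with "confidence" (0 to 1); they miss things now and then, are a little off and sometimes report something else, mostly with a low value. They report only what shows in the picture. A call takes as long as a camera call. They do not tell look-alikes from the thing itself.
- models.trace(camera, query): "mask" (480x640 bool, what is visible of it) and "point" ([column, row] in pixels, amid what is visible of it).
- models.landmark_of(camera, query): "point" ([column, row] in pixels: a listed point, or the origin of a listed thing).
The state is a dict: "time_s": time; "q": joint angles; "qvel": joint speeds; "joint_efforts": joint torques, N m; "position": TCP position; "tool_rot": TCP orientation; "ft_force": force on the tool from outside, world axes, zero at the start; "wrist_torque": the same for the moment, N m; "grip_width": finger opening in m; "gripper_force": force on a finger pad.
Only numpy, scipy, OpenCV 4.12 (cv2) and the standard library are available. Lean on these libraries where they do the work, as an engineer would, in place of code of your own. Each camera call takes 0.05 s, during which the arm holds its last target. There are 200 camera calls.

### The job

Take the drop bolt, the steel rod with the bent-over handle, out of the tool block and thread it foot first, from above, down through the upper and then the lower guide of the plate bolted to the angle plate. Finish while still holding it there in the gripper for the welder to tack on its stop collar: upright, its foot standing about 20 mm out below the lower guide and clear of the bench, and its handle pointing straight out from the plate. Leave the chisel, the punch and the other things on the bench where they are.

Things in the scene. Friction and masses are not known exactly. Their poses are not given: they have to be found in the camera images.
- drop_bolt: Steel rod, 14 mm diameter, 0.2 to 0.34 kg, top bent square into a handle. Stands foot down in a hole of the tool block, leaning up to 2 degrees. Origin: tip of the foot; z up the shaft, x along the handle. Round-nosed foot; handle's underside 158 mm above it. Grip the straight shaft, best 137 mm above the tip: fingers clear the neighbour tools and, at the end, the upper guide.
- bolt_handle (a point): On the end of the drop bolt's handle: 50 mm out from the shaft's axis and 165 mm above the foot (the rounded end reaches 57 mm). Its axes are those of the bolt.
- guide_rig: Black iron angle plate, fixed, 120 mm wide, 125 mm tall (its highest point); on its face a steel plate 62 x 90 mm with two welded guides: round bushings, 26 mm outside, 16 mm bore, 20 mm tall, one straight above the other, 35 mm free between them. Origin: on the bench under the guides' axis; z up, x straight out from the plate, whose face is 20 mm behind the axis. Open below the guides.
- upper_guide (a point): Centre of the upper guide's mouth, on its top face, 120 mm above the bench; the guide reaches down to 100 mm. Axes as guide_rig.
- lower_guide (a point): Centre of the lower guide's underside, 45 mm above the bench; the guide reaches up to 65 mm. Axes as guide_rig.
- tool_block: Wooden block, fixed, 85 x 220 x 65 mm, with three holes in a row along its y axis, 70 mm apart, 15.5 mm across and 50 mm deep (floor 15 mm above the bench). Origin: on the bench under its centre. One hole holds the drop bolt, the others the chisel and the punch, in any order.
- chisel: Bystander: cold chisel standing point down in the tool block: hexagonal steel bar 14 mm across, 100 mm long, black rubber hand guard; origin at its lower tip
- punch: Bystander: steel punch standing point down in the tool block: round, 14 mm shank and 19 mm thick upper part, 96 mm long; origin at its lower tip
- wrench: Bystander: flat steel spanner 180 mm long lying on the bench between the angle plate and the tool block; origin under its middle, x along it
- hammer: Bystander: hammer 300 mm long with wooden handle lying at the far side of the bench; origin under its middle, x along the handle
- file: Bystander: file 310 mm long with wooden handle lying at the far side of the bench; origin under its middle, x along it
- oil_can: Bystander: round oil can, 72 mm across, 155 mm tall with its spout; origin under its centre
- rivet_tin: Bystander: open tin of rivets, 72 mm across, 45 mm tall; origin under its centre
- c_clamp: Bystander: iron C-clamp, about 160 x 110 mm, lying flat; origin under its middle
Things that resemble listed ones, but are neither listed nor needed, are in the scene too. What is shaped like the drop_bolt but purple or yellow is not meant.

How it is judged (in metres and radians):
On the way, in this order (a step that is already met when the one before it is completed fails the run):
1. the drop bolt's foot has entered the upper guide from above (z of drop_bolt in the frame of upper_guide between -0.06 and -0.01 m and horizontal distance between drop_bolt and upper_guide below 0.007 m and angle between the z axis of drop_bolt and the z axis of guide_rig, either way round below 0.15 rad), for 0.1 s.
2. the drop bolt's foot has also entered the lower guide (z of drop_bolt in the frame of lower_guide below 0.01 m and horizontal distance between drop_bolt and lower_guide below 0.006 m and angle between the z axis of drop_bolt and the z axis of guide_rig, either way round below 0.08 rad), for 0.1 s.
At the end, for the whole second after the job is handed in: Gripper still holds the bolt (over 4 N), still (under 20 mm/s) and upright (within 0.06 rad) in both guides, foot 10 to 30 mm below the lower guide's underside (15 mm or more off the bench), within 5 mm of the axis; handle straight out from the plate within 20 degrees (z of drop_bolt in the frame of lower_guide between -0.03 and -0.01 m and horizontal distance between drop_bolt and lower_guide below 0.005 m and angle between the z axis of drop_bolt and the z axis of guide_rig, either way round below 0.06 rad and angle between the x axis of drop_bolt and the x axis of guide_rig, either way round below 0.35 rad and x of bolt_handle in the frame of guide_rig above 0.03 m and height (world z) of bolt_handle above 0.16 m and contact force between the fingers and drop_bolt above 4 N and linear speed of drop_bolt below 0.02 m/s and angular speed of drop_bolt below 0.15 rad/s); the arm keeps its last pose, push and grip.
It fails at once if the chisel or the punch is shifted by more than 30 mm (distance of any of chisel, punch from where it was at the start of the episode above 0.03 m).
It fails at once if another thing lying on the bench is shifted by more than 30 mm (distance of any of wrench, hammer, file, oil_can, rivet_tin, c_clamp from where it was at the start of the episode above 0.03 m).
It also fails if it takes over 40 s, if anything falls off the work surface, if the arm or the gripper's body presses on something with over 40 N, if the wrist force passes 120 N, or if a joint passes its speed limit or range.

## Working session

There is one attempt and no reset: what is moved stays moved. The work goes in short steps, Python scripts to look and compute and a tool call to move; the robot and the scene stay as the last step left them, time stands still between calls to the robot, and variables do not carry over. Pictures are saved under pics/ and viewed, at most 10 in all, crops included, and the job is handed in when it is done.

Besides the shell and the picture viewer there is one more tool, called after "Call:" by a JSON object that holds its "fn" and its "kwargs". step_arm: Moves the arm, as the interface text tells. Its arguments: {"type":"object","properties":{"fingers":{"type":"array","items":{"type":"number"}},"travel":{"type":"array","items":{"type":"array","items":{"type":"number"}}},"twist":{"type":"array","items":{"type":"number"}},"force":{"type":"number"}},"required":["fingers","travel","twist"]}

```bash
mkdir -p pics; ls; cat > h.py <<'E'
import numpy as np, cv2
from rig import monitor, optics, close_job, models
def K(c):
    k=optics.get_calibration(c); return 240/np.tan(np.radians(k["vertical_fov"])/2),k["cx"],k["cy"],np.array(k["world_from_camera"]),k
def cloud(c,d):
    f,cx,cy,T,_=K(c); v,u=np.mgrid[:480,:640]
    P=np.stack([(u-cx)/f*d,-(v-cy)/f*d,-d,np.ones_like(d)],-1)@T.T
    return P[...,:3]
def proj(c,p):
    f,cx,cy,T,_=K(c); q=np.linalg.inv(T)@np.append(p,1); return np.array([cx+f*q[0]/-q[2],cy-f*q[1]/-q[2]])
def atz(c,uv,z):
    f,cx,cy,T,_=K(c); r=T[:3,:3]@np.array([(uv[0]-cx)/f,-(uv[1]-cy)/f,-1]); o=T[:3,3]; return o+r*(z-o[2])/r[2]
E
python3 - <<'E'
from h import *
np.set_printoptions(precision=4,suppress=True)
for c in("scene","top"):
    im,d=optics.get_image(c); cv2.imwrite(f"pics/{c}0.png",im); np.save(f"{c}.npy",d)
    print(c,K(c)[4]); P=cloud(c,d)
    for n in("drop_bolt","guide_rig","tool_block","chisel","punch","wrench"):
        for r in models.trace(c,n)[:3]:
            m=r["mask"]&(d>0); print(n,round(r["confidence"],2),r["point"],m.sum(),np.median(P[m],0) if m.any() else "",P[m].max(0) if m.any() else "")
    for n in("drop_bolt","bolt_handle","upper_guide","lower_guide","guide_rig","tool_block"):
        print("LM",n,[(round(r["confidence"],2),np.round(r["point"],1)) for r in models.landmark_of(c,n)[:3]])
print(monitor.observe())
E
```

```text
pics
scene {'vertical_fov': 43.537248964747704, 'cx': 324.4633927615748, 'cy': 240.91419253936775, 'world_from_camera': array([[ 0.8376, -0.3495,  0.4198,  1.0736],
       [ 0.5462,  0.5266, -0.6515, -0.8972],
       [ 0.0066,  0.775 ,  0.632 ,  0.9981],
       [ 0.    ,  0.    ,  0.    ,  1.    ]])}
drop_bolt 0.79 [319.6, 215.1] 354 [0.3464 0.2052 0.0108] [0.4469 0.2329 0.0195]
drop_bolt 0.54 [369.4, 214.2] 342 [0.5443 0.1233 0.1556] [0.5926 0.3416 0.189 ]
drop_bolt 0.48 [340.8, 173.0] 310 [0.2685 0.4136 0.0091] [0.2945 0.5012 0.0191]
guide_rig 0.6 [284.5, 322.4] 2823 [ 0.5504 -0.2118  0.0573] [ 0.5931 -0.0155  0.1288]
tool_block 0.87 [379.2, 240.8] 2780 [0.5661 0.1515 0.0606] [0.6052 0.3028 0.0714]
tool_block 0.53 [369.6, 208.5] 341 [0.5447 0.1237 0.1617] [0.5929 0.3431 0.189 ]
punch 0.56 [382.1, 219.2] 99 [0.5494 0.1885 0.0916] [0.5567 0.2248 0.115 ]
wrench 0.63 [319.6, 280.5] 449 [ 0.4808 -0.0068  0.0065] [0.5628 0.0319 0.0139]
LM drop_bolt [(0.64, array([351.9, 231.2])), (0.54, array([317.5, 185.5]))]
LM bolt_handle [(0.6, array([341.8, 159.3])), (0.59, array([292.5, 214. ])), (
[... 1619 characters left out ...]
wer_guide [(0.7, array([379. , 210.7]))]
LM guide_rig [(0.89, array([375.9, 217.5]))]
LM tool_block [(0.6, array([253. , 225.3]))]
{'time_s': 1.3, 'q': array([ 58.5947,  21.8065,  74.3358,   0.0009,  83.8587, -12.3366]), 'qvel': array([ 0.0357, -0.0694, -0.0924,  0.0367,  0.0886,  0.0432]), 'joint_efforts': array([ -0.0008, -44.8331, -23.1463,  -0.0003,   0.0006,  -0.    ]), 'position': array([0.1797, 0.5198, 0.2313]), 'tool_rot': array([[-0.9451,  0.3267, -0.    ],
       [ 0.3267,  0.9451, -0.    ],
       [ 0.    , -0.    , -1.    ]]), 'ft_force': array([ 0.8869, -0.1409, -0.0754]), 'wrist_torque': array([ 0.0406, -0.0081,  0.0203]), 'gripper_force': 0.0, 'grip_width': 0.0855142693560581}
```

```bash
python3 - <<'E'
import cv2
a=cv2.imread("pics/scene0.png")[140:380,230:450]; cv2.imwrite("pics/sc.png",cv2.resize(a,None,fx=2.5,fy=2.5,interpolation=cv2.INTER_CUBIC))
a=cv2.imread("pics/top0.png")[140:340,150:450]; cv2.imwrite("pics/tc.png",cv2.resize(a,None,fx=2.6,fy=2.6,interpolation=cv2.INTER_CUBIC))
E
```

```text
(no output)
```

View pics/sc.png

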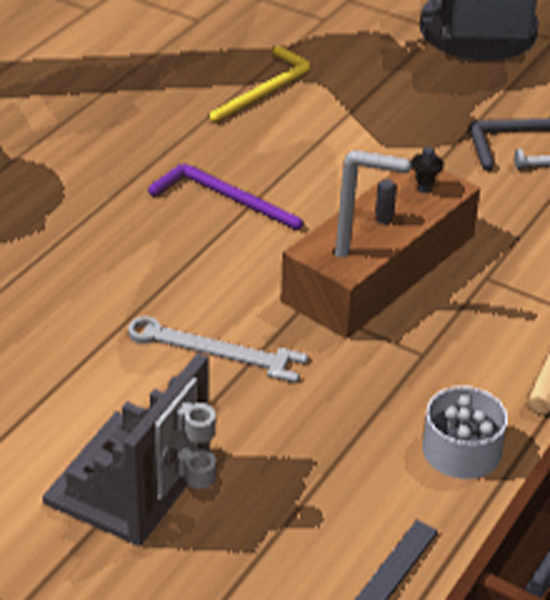

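View pics/tc.png

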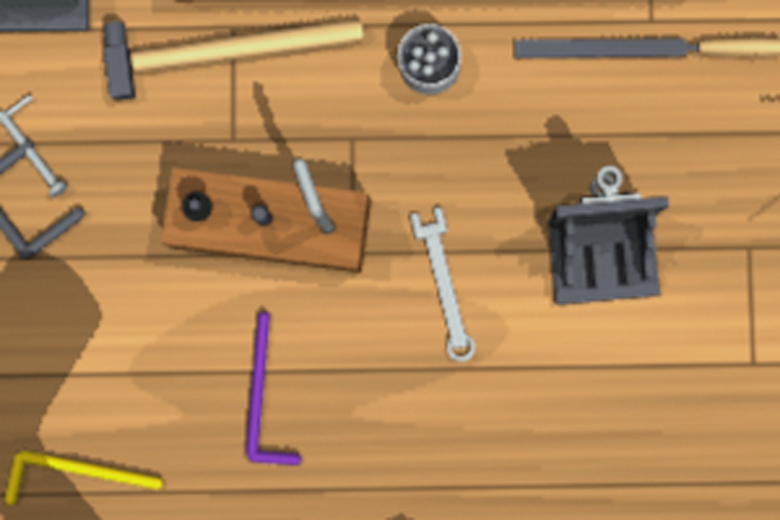

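```bash
cat >> h.py <<'E'
from scipy.optimize import least_squares
def seg(P,a,b,r):
    t=np.clip((P-a)@(b-a)/((b-a)@(b-a)),0,1); return np.linalg.norm(P-a-t[:,None]*(b-a),axis=1)-r
def bolt_frame(p):  # top-corner x,y,z, lean x, lean y, yaw ; returns foot, R
    z=np.array([p[3],p[4],1]); z/=np.linalg.norm(z)
    h=np.array([np.cos(p[5]),np.sin(p[5]),0]); x=h-(h@z)*z; x/=np.linalg.norm(x)
    return np.array(p[:3]),np.stack([x,np.cross(z,x),z],1)
def bolt_res(p,P):
    c,R=bolt_frame(p); z=R[:,2];x=R[:,0]
    return np.minimum(seg(P,c-.158*z,c,.007),seg(P,c,c+.05*x,.007))
def fit_bolt(P,p0,it=3,tol=(.02,.008,.005)):
    p=np.array(p0,float)
    for t in tol:
        Q=P[np.abs(bolt_res(p,P))<t]
        s=least_squares(bolt_res,p,args=(Q,),loss="soft_l1",f_scale=.001,x_scale=[.01,.01,.01,.05,.05,.1]); p=s.x
    return p,len(Q),np.sqrt(np.mean(s.fun**2))
def guide_res(p,P):
    c,s=np.cos(p[2]),np.sin(p[2]); d=P[:,:2]-p[:2]; x=d[:,0]*c+d[:,1]*s; y=-d[:,0]*s+d[:,1]*c; z=P[:,2]-p[3]
    r=np.hypot(x,y)
    def tube(z0,z1):
        q=np.stack([np.abs(r-10.5e-3)-2.5e-3,np.abs(z-(z0+z1)/2)-(z1-z0)/2],-1)
        return np.linalg.norm(np.maximum(q,0),axis=1)+np.minimum(q.max(1),0)
    pl=np.where((np.abs(y)<.03)&(z>.04)&(z<.118),np.abs(x+.02),1)
    D=np.stack([tube(.1,.12),tube(.045,.065),pl]); i=np.abs(D).argmin(0)
    return D[i,np.arange(len(i))]
def fit_guide(P,p0):
    p=np.array(p0,float)
    for t in (.012,.006,.004):
        Q=P[np.abs(guide_res(p,P))<t]
        s=least_squares(guide_res,p,args=(Q,),loss="soft_l1",f_scale=.001,x_scale=[.01,.01,.1,.01]); p=s.x
    return p,len(Q),np.sqrt(np.mean(s.fun**2))
E
python3 - <<'E'
from h import *
np.set_printoptions(precision=4,suppress=True)
for c in("scene","top"):
    d=np.load(f"{c}.npy"); P=cloud(c,d)[d>0]
    tip=atz(c,dict(scene=(370,203),top=(276,228))[c],.18); end=atz(c,dict(scene=(393,206),top=(265.5,203))[c],.18)
    print(c,"corner",tip,"end",end)
    yaw=np.arctan2(*(end-tip)[1::-1])
    B=P[(P[:,2]>.08)&(np.hypot(*(P[:,:2]-tip[:2]).T)<.085)]
    for zc in [.18]:
        p,n,r=fit_bolt(B,[*tip,0,0,yaw]); f,R=bolt_frame(p); foot=f-.165*R[:,2]
        print("bolt",p,np.degrees(p[5]),"foot",foot,n,r)
    g=atz(c,dict(scene=(309.1,307.7),top=(384,210))[c],.12); print("g0",g)
    G=P[(np.hypot(*(P[:,:2]-g[:2]).T)<.06)&(P[:,2]>.02)]
    for y0 in(-.2,.1):
        p,n,r=fit_guide(G,[*g[:2],y0,0]); print("guide",p,np.degrees(p[2]),n,r)
E
```

```text
scene corner [0.5422 0.1224 0.18  ] end [0.5927 0.1416 0.18  ]
bolt [0.54   0.1273 0.1797 0.0202 0.0143 0.3408] 19.524555665519244 foot [0.5366 0.1249 0.0147] 327 0.001982890995722721
g0 [ 0.5817 -0.1893  0.12  ]
guide [ 0.5776 -0.1836  0.1046  0.0011] 5.991540880522256 640 0.0015027672487763137
guide [ 0.578  -0.1872  0.0926  0.0006] 5.304099336479945 641 0.0015418224237063525
top corner [0.5217 0.1148 0.18  ] end [0.5893 0.1423 0.18  ]
bolt [0.5368 0.1283 0.1823 0.0437 0.1194 0.302 ] 17.306161999724967 foot [0.5296 0.1087 0.0186] 137 0.0021614400519667535
g0 [ 0.5743 -0.1814  0.12  ]
guide [ 0.5734 -0.1813 -0.4913  0.0039] -28.15157001632863 119 0.001950591347800948
guide [ 0.564  -0.1815  0.0669  0.0069] 3.8304978491849706 155 0.0014904890860703093
```

Call:
{"fn": "step_arm", "kwargs": {"fingers": [-1, -1, -1, -1, -1], "travel": [[0, 0, 0], [0, 0, 0], [0, 0, 0], [0, 0, 0], [0, 0, 0]], "twist": [-0.053, -0.053, -0.053, -0.052, 0], "force": 60}}

```text
time_s: 1.92
position: [0.1797, 0.5198, 0.2313]
tool_rot: [[-0.947, -0.323, -0.0], [-0.323, 0.947, 0.0], [0.0, 0.0, -1.0]]
ft_force: [1.2, -0.2, 0.1]
grip_width: 0.0852
gripper_force: 0.0
```

Call:
{"fn": "step_arm", "kwargs": {"fingers": [-1, -1, -1, -1, -1, -1, -1, -1, -1, -1], "travel": [[-0.21, -0.49, 0], [-0.21, -0.49, 0], [-0.21, -0.49, 0], [-0.21, -0.49, 0], [-0.21, -0.49, 0], [-0.21, -0.49, 0], [-0.21, -0.49, 0], [-0.21, -0.49, 0], [-0.21, -0.49, 0], [-0.21, -0.49, 0]], "twist": [0, 0, 0, 0, 0, 0, 0, 0, 0, 0]}}

```text
time_s: 3.18
position: [0.5382, 0.1228, 0.2314]
tool_rot: [[-0.947, -0.32, 0.0], [-0.32, 0.947, 0.0], [-0.0, -0.0, -1.0]]
ft_force: [0.2, 0.0, -0.0]
grip_width: 0.0853
gripper_force: 0.0
```

Call:
{"fn": "step_arm", "kwargs": {"fingers": [-1, -1], "travel": [[0, 0, 0], [0, 0, 0]], "twist": [0, 0]}}

```text
time_s: 3.42
position: [0.5368, 0.1245, 0.2312]
tool_rot: [[-0.947, -0.322, -0.001], [-0.322, 0.947, 0.0], [0.0, 0.0, -1.0]]
ft_force: [-0.6, 0.4, 0.2]
grip_width: 0.0858
gripper_force: 0.0
```

Call:
{"fn": "step_arm", "kwargs": {"fingers": [-1, -1, -1, -1, -1], "travel": [[-0.03, 0.015, 0.2], [0, 0, 0.3], [0, 0, 0.3], [0, 0, 0.18], [0, 0, 0]], "twist": [0, 0, 0, 0, 0]}}

```text
time_s: 4.05
position: [0.5383, 0.1278, 0.1327]
tool_rot: [[-0.946, -0.325, -0.002], [-0.325, 0.946, 0.0], [0.002, 0.001, -1.0]]
ft_force: [0.4, 0.5, 1.3]
grip_width: 0.0854
gripper_force: 0.0
```

Call:
{"fn": "step_arm", "kwargs": {"fingers": [1, 1, 1, 1, 1, 1, 1, 1], "travel": [[0, 0, 0], [0, 0, 0], [0, 0, 0], [0, 0, 0], [0, 0, 0], [0, 0, 0], [0, 0, 0], [0, 0, 0]], "twist": [0, 0, 0, 0, 0, 0, 0, 0]}}

```text
time_s: 5.05
position: [0.5396, 0.1268, 0.1336]
tool_rot: [[-0.946, -0.324, 0.0], [-0.324, 0.946, 0.0], [-0.0, 0.0, -1.0]]
ft_force: [-1.3, 1.0, 4.6]
grip_width: 0.0127
gripper_force: 58.4
```

Call:
{"fn": "step_arm", "kwargs": {"fingers": [1, 1, 1, 1, 1, 1, 1, 1], "travel": [[0, 0, -0.1], [0, 0, -0.2], [0, 0, -0.2], [0, 0, -0.25], [0, 0, -0.25], [0, 0, -0.25], [0, 0, -0.2], [0, 0, 0]], "twist": [0, 0, 0, 0, 0, 0, 0, 0]}}

```text
time_s: 6.05
position: [0.5397, 0.1266, 0.2793]
tool_rot: [[-0.946, -0.324, 0.002], [-0.324, 0.946, -0.0], [-0.002, -0.001, -1.0]]
ft_force: [0.4, -0.5, -2.7]
grip_width: 0.0126
gripper_force: 58.7
```

Call:
{"fn": "step_arm", "kwargs": {"fingers": [1, 1, 1, 1, 1, 1, 1, 1, 1, 1], "travel": [[0, 0, 0], [0, 0, 0], [0, -0.2, 0], [0, -0.45, 0], [0, -0.5, 0], [0, -0.5, 0], [0, -0.5, 0], [-0.05, -0.5, 0], [-0.04, -0.35, 0], [0, -0.15, 0]], "twist": [0.039, 0.039, 0, 0, 0, 0, 0, 0, 0, 0]}}

```text
time_s: 7.3
position: [0.5746, -0.1891, 0.277]
tool_rot: [[-0.996, -0.084, -0.002], [-0.084, 0.996, 0.001], [0.002, 0.001, -1.0]]
ft_force: [0.9, 0.7, -2.6]
grip_width: 0.0122
gripper_force: 58.8
```

Call:
{"fn": "step_arm", "kwargs": {"fingers": [1, 1, 1], "travel": [[0, 0, 0], [0, 0, 0], [0, 0, 0]], "twist": [0, 0, 0]}}

```text
time_s: 7.68
position: [0.5752, -0.1852, 0.2786]
tool_rot: [[-0.996, -0.087, 0.0], [-0.087, 0.996, 0.0], [-0.0, -0.0, -1.0]]
ft_force: [0.3, 0.1, -3.3]
grip_width: 0.0127
gripper_force: 58.8
```

```bash
cat > m.py <<'E'
from h import *
import sys
np.set_printoptions(precision=4,suppress=True)
tag=sys.argv[1]
s=monitor.observe(); t=s["position"]; print(s["time_s"],t,s["ft_force"])
for c in("scene","top"):
    im,d=optics.get_image(c); cv2.imwrite(f"pics/{c}{tag}.png",im); np.save(f"{c}{tag}.npy",d); P=cloud(c,d)[d>0]
    p0=[t[0],t[1],t[2]+.047,0,0,np.radians(5.3)]
    zf=t[2]-.118
    B=P[(np.hypot(*(P[:,:2]-t[:2]).T)<.08)&(P[:,2]>max(zf,.122))]
    p,n,r=fit_bolt(B,p0,tol=(.01,.006,.005)); cc,R=bolt_frame(p); print(c,"bolt",p,np.degrees(p[5]),"foot",cc-.165*R[:,2],n,r)
    d0=np.load(f"{c}.npy"); P0=cloud(c,d0)[d0>0]
    G=P0[(np.hypot(*(P0[:,:2]-[.578,-.186]).T)<.06)&(P0[:,2]>.02)]
    print("guide",fit_guide(G,[.576,-.185,.093,0]))
    u,v=proj(c,[.578,-.186,.18 if c=="scene" else .15]).astype(int)
    a=im[max(v-75,0):v+75,max(u-65,0):u+65] if c=="scene" else im[v-50:v+50,u-50:u+50]
    cv2.imwrite(f"pics/{c}{tag}c.png",cv2.resize(a,None,fx=4 if c=="scene" else 5,fy=4 if c=="scene" else 5,interpolation=cv2.INTER_CUBIC)); print("crop origin",u-65,v-75)
E
python3 m.py 1
```

```text
7.675 [ 0.5752 -0.1852  0.2786] [ 0.3382  0.0857 -3.259 ]
scene bolt [ 0.5778 -0.1845  0.3248  0.0386  0.0121  0.0853] 4.884615100380588 foot [ 0.5715 -0.1865  0.16  ] 582 0.0017518972618815838
guide (array([ 0.5769, -0.1848,  0.0934,  0.0005]), 657, np.float64(0.0016480184083260913))
crop origin 243 209
top bolt [ 0.572  -0.1738  0.3095 -0.0325  0.0923  0.0925] 5.300000000000001 foot [ 0.5773 -0.189   0.1453] 42 0.0017548770633625367
guide (array([ 0.5738, -0.1807,  5.4536,  0.0037]), 113, np.float64(0.0019144540129293983))
crop origin 322 132
```

View pics/scene1c.png

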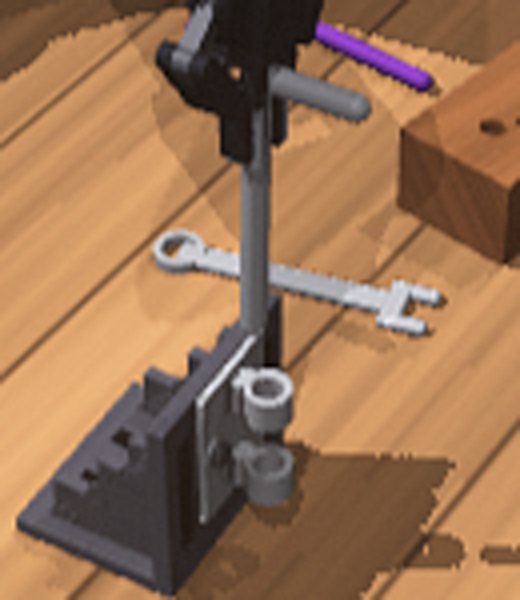

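```bash
cat > m2.py <<'E'
from h import *
import sys
np.set_printoptions(precision=4,suppress=True)
tag=sys.argv[1]; N=int(sys.argv[2]); zlo=float(sys.argv[3])
s=monitor.observe(); t=s["position"]; print(s["time_s"],t,s["ft_force"])
c="scene"; F=[optics.get_image(c) for _ in range(N)]
im=np.mean([f[0] for f in F],0).astype(np.uint8); D=np.stack([f[1] for f in F]); print("noise",np.nanmedian(np.std(D,0)))
d=np.where((D>0).all(0)&(np.ptp(D,axis=0)<.02),np.median(D,0),0); np.save(f"avg{tag}.npy",d); cv2.imwrite(f"pics/avg{tag}.png",im)
P=cloud(c,d)[d>0]
zf=t[2]-.118
B=P[(np.hypot(*(P[:,:2]-t[:2]).T)<.03)&(P[:,2]>zlo)&(P[:,2]<t[2]-.012)]
def shaft(p,Q):
    a=np.array([p[0],p[1],t[2]+.019]); z=np.array([p[2],p[3],1]); z/=np.linalg.norm(z); w=Q-a
    return np.linalg.norm(w-np.outer(w@z,z),axis=1)-.007
p=np.array([t[0],t[1],.03,0])
for tol in(.012,.006,.004):
    Q=B[np.abs(shaft(p,B))<tol]; r=least_squares(shaft,p,args=(Q,),loss="soft_l1",f_scale=.001,x_scale=[.01,.01,.05,.05]); p=r.x
foot=np.array([p[0]-.137*p[2],p[1]-.137*p[3],zf]); print("shaft grasp/lean",p,"foot",foot,len(Q),np.std(r.fun))
G=P[(np.hypot(*(P[:,:2]-[.577,-.185]).T)<.055)&(P[:,2]>.03)&(P[:,2]<.124)]
gs=[fit_guide(G,[x,y,.09,0]) for x in(.574,.58) for y in(-.182,-.188)]
for g in gs: print("guide",*g)
g=min(gs,key=lambda q:q[2])[0]
S=5; u0,v0=270,255; a=cv2.resize(im[v0:v0+105,u0:u0+80],None,fx=S,fy=S,interpolation=cv2.INTER_CUBIC)
px=lambda q:tuple(int(x) for x in ((proj(c,q)-[u0,v0]+.5)*S))
for z,rr in((.12,.013),(.12,.008),(.1,.013),(.045,.013)):
    th=np.linspace(0,2*np.pi,60); cv2.polylines(a,[np.array([px([g[0]+rr*np.cos(k),g[1]+rr*np.sin(k),z+g[3]]) for k in th])],True,(0,0,255),1)
cv2.line(a,px(foot),px([p[0],p[1],t[2]+.019]),(0,255,0),1)
cv2.imwrite(f"pics/ov{tag}.png",a)
E
python3 m2.py 2 8 0.168
```

```text
7.775 [ 0.5752 -0.1855  0.2786] [-0.4467  0.2354 -2.8366]
noise 0.0034295
shaft grasp/lean [ 0.5761 -0.1866  0.031   0.0014] foot [ 0.5719 -0.1867  0.1606] 256 0.0006188687793382351
guide [ 0.5778 -0.1822  0.0877 -0.0001] 600 0.0010380714096174496
guide [ 0.5782 -0.1869  0.0592  0.0003] 637 0.0014081052126488306
guide [ 0.5778 -0.1822  0.0873 -0.0001] 600 0.0010382976766064786
guide [ 0.5782 -0.1869  0.0592  0.0003] 637 0.0014081052126068308
```

View pics/ov2.png

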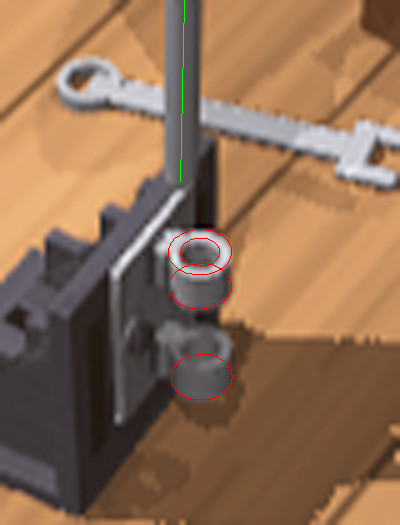

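Call:
{"fn": "step_arm", "kwargs": {"fingers": [1, 1, 1, 1, 1, 1, 1], "travel": [[-0.03, 0.02, 0], [-0.033, 0.02, 0], [0, 0, 0.1], [0, 0, 0.15], [0, 0, 0.1], [0, 0, 0], [0, 0, 0]], "twist": [0, 0, 0, 0, 0, 0, 0]}}

```text
time_s: 9.05
position: [0.5813, -0.182, 0.2437]
tool_rot: [[-0.996, -0.085, 0.001], [-0.085, 0.996, -0.0], [-0.001, -0.0, -1.0]]
ft_force: [0.8, 0.5, -1.9]
grip_width: 0.0124
gripper_force: 58.8
```

```bash
python3 m2.py 3 8 0.135
```

```text
9.05 [ 0.5813 -0.182   0.2437] [ 0.793   0.5377 -1.9473]
noise 0.0034230873
shaft grasp/lean [ 0.5818 -0.1822  0.0271  0.0047] foot [ 0.5781 -0.1828  0.1257] 228 0.0006159511704520855
guide [ 0.5776 -0.1823  0.1001  0.0001] 576 0.0010785700471354397
guide [ 0.5782 -0.1872  0.0577  0.0004] 613 0.0013724943613953736
guide [ 0.5777 -0.1823  0.0937  0.0001] 574 0.0010853786450084123
guide [ 0.5782 -0.1872  0.0577  0.0004] 613 0.0013724943617808975
```

View pics/ov3.png

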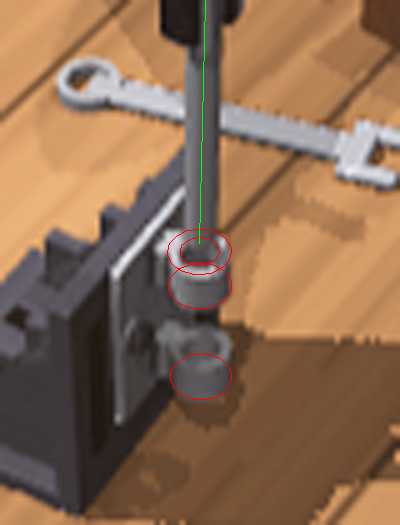

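The foot stands just above the upper mouth, within about 1 mm of the axis: foot at (199,240) in the crop, ring centre at (200,251). I'll lower it gently.

Call:
{"fn": "step_arm", "kwargs": {"fingers": [1, 1, 1, 1, 1], "travel": [[0, 0, 0.04], [0, 0, 0.04], [0, 0, 0.04], [0, 0, 0.04], [0, 0, 0]], "twist": [0, 0, 0, 0, 0]}}

```text
time_s: 10.07
position: [0.5811, -0.1818, 0.2269]
tool_rot: [[-0.996, -0.085, -0.001], [-0.085, 0.996, 0.0], [0.001, 0.0, -1.0]]
ft_force: [0.2, 0.1, -2.8]
grip_width: 0.0124
gripper_force: 58.8
```

Call:
{"fn": "step_arm", "kwargs": {"fingers": [1, 1, 1, 1], "travel": [[0, 0, 0.05], [0, 0, 0.05], [0, 0, 0.05], [0, 0, 0]], "twist": [0, 0, 0, 0]}}

```text
time_s: 10.58
position: [0.581, -0.1818, 0.2118]
tool_rot: [[-0.996, -0.085, -0.001], [-0.085, 0.996, 0.0], [0.001, 0.001, -1.0]]
ft_force: [-0.4, -0.1, -3.8]
grip_width: 0.0128
gripper_force: 58.8
```

Call:
{"fn": "step_arm", "kwargs": {"fingers": [1, 1, 1, 1, 1], "travel": [[0.004, 0, 0.05], [0.003, 0, 0.05], [0.003, 0, 0.05], [0, 0, 0.05], [0, 0, 0]], "twist": [0, 0, 0, 0, 0], "force": 40}}

```text
time_s: 11.2
position: [0.58, -0.1819, 0.1918]
tool_rot: [[-0.996, -0.085, -0.001], [-0.085, 0.996, 0.0], [0.001, 0.001, -1.0]]
ft_force: [-0.8, 0.2, -2.6]
grip_width: 0.0121
gripper_force: 58.8
```

```bash
python3 m2.py 4 8 0.125
```

```text
11.2 [ 0.58   -0.1819  0.1918] [-0.7657  0.1765 -2.6111]
noise 0.0034278585
shaft grasp/lean [ 0.5809 -0.182   0.0301  0.0081] foot [ 0.5768 -0.1831  0.0738] 127 0.0005185910840378288
guide [ 0.5775 -0.1824  0.1106 -0.0001] 566 0.001209943412036712
guide [ 0.5782 -0.1874  0.0538  0.0002] 586 0.0013914677468059257
guide [ 0.5775 -0.1824  0.1019  0.0001] 560 0.0011518032168607013
guide [ 0.5782 -0.1874  0.0607  0.0002] 581 0.0013545761422154852
```

View pics/ov4.png

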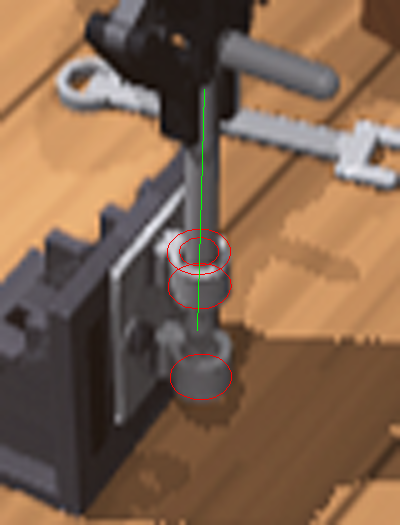

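The foot is between the guides, about 9 mm above the lower mouth and within 1 mm of its axis. I'll go on gently.

Call:
{"fn": "step_arm", "kwargs": {"fingers": [1, 1, 1, 1, 1], "travel": [[0, 0, 0.04], [0, 0, 0.04], [0, 0, 0.04], [0, 0, 0.04], [0, 0, 0]], "twist": [0, 0, 0, 0, 0]}}

```text
time_s: 12.22
position: [0.58, -0.1819, 0.1759]
tool_rot: [[-0.996, -0.085, -0.001], [-0.085, 0.996, 0.0], [0.001, 0.0, -1.0]]
ft_force: [-0.6, -0.2, -3.4]
grip_width: 0.0125
gripper_force: 58.8
```

Call:
{"fn": "step_arm", "kwargs": {"fingers": [1, 1, 1, 1], "travel": [[0, 0, 0.04], [0, 0, 0.04], [0, 0, 0.04], [0, 0, 0]], "twist": [0, 0, 0, 0]}}

```text
time_s: 12.72
position: [0.58, -0.1819, 0.1639]
tool_rot: [[-0.996, -0.085, -0.001], [-0.085, 0.996, 0.0], [0.001, 0.0, -1.0]]
ft_force: [0.3, -0.0, -2.6]
grip_width: 0.0124
gripper_force: 58.8
```

Call:
{"fn": "step_arm", "kwargs": {"fingers": [1, 1, 1, 1, 1, 1], "travel": [[0.002, 0, 0.04], [0.002, 0, 0.04], [0.002, 0, 0.04], [0, 0, 0.04], [0, 0, 0.04], [0, 0, 0]], "twist": [0, 0, 0, 0, 0, 0]}}

```text
time_s: 13.48
position: [0.5795, -0.182, 0.1439]
tool_rot: [[-0.996, -0.085, -0.0], [-0.085, 0.996, 0.0], [0.0, 0.0, -1.0]]
ft_force: [0.3, 0.4, -3.6]
grip_width: 0.0122
gripper_force: 58.8
```

```bash
python3 m2.py 5 6 0.122; python3 - <<'E'
from h import *
s=monitor.observe(); t=s["position"]; d=np.load("avg5.npy"); P=cloud("scene",d)[d>0]
H=P[(P[:,2]>.178)&(P[:,2]<.206)&(P[:,0]>t[0]+.025)&(P[:,0]<t[0]+.075)&(abs(P[:,1]-t[1])<.03)]
# handle: z top and direction; axis centre fit with radius 7 mm
f=lambda p:seg(H,np.array([t[0],p[0],p[2]]),np.array([t[0]+.06,p[1],p[3]]),.007)
r=least_squares(f,[t[1],t[1]+.005,t[2]+.047,t[2]+.047],loss="soft_l1",f_scale=.001)
print(len(H),r.x,"yaw",np.degrees(np.arctan2(r.x[1]-r.x[0],.06)),"end x",np.percentile(H[:,0],98)-t[0],np.std(r.fun))
a=cv2.imread("pics/avg5.png")[225:375,235:395]; cv2.imwrite("pics/f5.png",cv2.resize(a,None,fx=4,fy=4,interpolation=cv2.INTER_CUBIC))
E
```

```text
13.475 [ 0.5795 -0.182   0.1439] [ 0.2645  0.4172 -3.6197]
noise 0.0032288807
shaft grasp/lean [ 0.58   -0.1819  0.0343  0.0233] foot [ 0.5753 -0.1851  0.0259] 24 0.0005796301742027163
guide [ 0.5776 -0.1824  0.108   0.0003] 525 0.0012215957620671143
guide [ 0.578  -0.1867  0.0661  0.0004] 553 0.0014780615136190548
guide [ 0.5777 -0.1823  0.0952  0.0003] 514 0.0011929632080883892
guide [ 0.5781 -0.1867  0.0629  0.0004] 554 0.0014730756103822358
113 [-0.18518205 -0.17465087  0.19018081  0.18831471] yaw 9.955139040540631 end x 0.057447491118789995 0.0012498507736135819
```

View pics/f5.png

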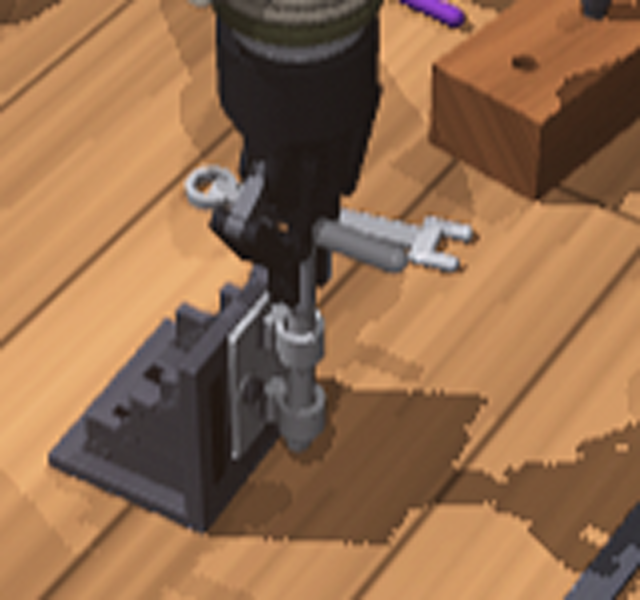

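The foot shows below the lower guide at about (297,445) in the crop, and the handle points straight out within a few degrees. Its height of 0.19 m puts the foot at about 0.025 m.

Call:
{"fn": "step_arm", "kwargs": {"fingers": [1, 1, 1, 1], "travel": [[0, 0, 0], [0, 0, 0], [0, 0, 0], [0, 0, 0]], "twist": [0, 0, 0, 0]}}

```text
time_s: 14.28
position: [0.5796, -0.182, 0.1444]
tool_rot: [[-0.996, -0.085, 0.0], [-0.085, 0.996, -0.0], [-0.0, -0.0, -1.0]]
ft_force: [-0.2, -0.2, -3.0]
grip_width: 0.0127
gripper_force: 58.8
```

```bash
python3 -c "
from rig import close_job
print(close_job())"
```

```text
the job is handed in; nothing more can be done
None
```

I handed the job in at about 14 s, with no verdict returned: the gripper holds the drop bolt through both guides, foot about 19 mm below the lower one, handle straight out within about 5°, lean about 2°, and nothing else touched that I could see.

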